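# Bed the repair tile in the sloped recipe stand and hold it there

## Robot

A 6-joint arm with a two-finger parallel gripper is mounted at the origin on the work surface. World frame = base frame: x ahead of the robot, y to its left, z up, the work surface at z = 0. Lengths are in m, angles in rad, forces in N, time in s.
With the tool pointing down it reaches from about 0.3 to 0.775 m from the base axis. Payload 14.6 kg.
Tool frame: the origin (TCP) lies on the centre line of the jaws, within the pads' length; the fingertips stand 25 mm ahead of it and the grasp point (between the pads) lies 6 mm ahead of it (ctrl.tip_reach is the distance from the TCP to the fingertips, in m); z points along the fingers, y is the line along which they close (so a half turn about z gives the same grasp; the last joint's range is limited). The gripper opens to 94 mm and grips with 3 to 60 N. Pads are 16 mm wide; open, the fingers measure 119 mm over their backs; the gripper's body (75 mm by 177 mm) begins 78 mm behind the grasp point.
Start: joints at [-1.269, 0.3, 1.521, -0, 1.321, -0.067], TCP at [0.198, -0.513, 0.23] pointing down, gripper open.
Joint ranges: [-3.03, 3.03], [-0.79, 2.21], [0.23, 2.52], [-1.04, 4.18], [0, 3.07], [-2.55, 2.55]. Speed limits (rad/s): [2.22, 2.22, 2.57, 3.14, 3.14, 3.14].

## Interface

Orientations are given as [roll, pitch, yaw] about the fixed x, y, z axes, in that order (R = Rz(yaw) Ry(pitch) Rx(roll)).
In Python, from station import ctrl gives the robot as it stands. The module is installed in compiled form; this text tells all that it offers.
- The arm moves only by the tool apply_moves, never from a script. Its argument "deltas" is a list of rows, each a list of 7 numbers: the closure in counts, from 0 (fully open) to 255 (shut), then the shift along the world's x, y, z in cm, then the turn, a rotation vector about the world's x, y, z in rad. In form: [[jaw, tx, ty, tz, ax, ay, az], ...]. A call has 1 to 10 rows; each row shifts and turns the commanded pose from where the row before left it; what a row does not reach is not made up. A row lasts 1/10 s, in which the tool goes at most 50 mm and 8.59 degrees, less where a joint would pass 70% of its speed; a pose out of reach is approached as far as the arm can. A call with a gripper value outside its range is refused whole. The fingers move at their own pace and stop on an object; "grip_force" is the grip in N (left out, the last holds). Time passes only in rows, so rows that do not move let the fingers close. It gives the time, the measured TCP pose, the force, the opening and the grip force at its end, in the units of the state.
- ctrl.get_obs(): the state, without advancing time (a new reading comes with each control period).
- ctrl.camera(name): name is "scene" or "top" or "wrist"; returns a dict with "img" (420x560x3 uint8, red, green, blue), "K" (3x3 intrinsics, pixels), "pose" (4x4, takes a point from camera to world coordinates); the wrist camera has in their place "hand_eye" (4x4, takes a point from camera to tool coordinates, whose origin is the TCP and whose axes are the flange's). Camera axes: x right, y up, looking along -z (the intrinsics and any distortion apply to the point x, -y, -z); pixel columns grow to the right and rows downward; lengths in m; the calibration is good to about 2 mm. The wrist camera is an equidistant fisheye: a pixel r from the principal point sees the ray r / f radians off the axis. A picture is of the moment at which its call begins: read the wrist's pose just before it. There is no depth.
- ctrl.hand_in(): hands the job in; it is judged then, once.
The state is a dict: "time_s": time; "qpos": joint angles; "joint_vel": joint speeds; "tau": joint torques, N m; "ee_pos": TCP position; "eef_rot": TCP orientation; "force": force on the tool from outside, world axes, zero at the start; "moment": the same for the moment, N m; "grip_width": finger opening in m; "grip_force": force on a finger pad.
Only numpy, scipy, OpenCV 4.12 (cv2) and the standard library are available. Lean on these libraries where they do the work, as an engineer would, in place of code of your own. Each camera call takes 0.05 s, during which the arm holds its last target. There are 200 camera calls.

## Task

The recipe stand on the counter is missing its middle tile. Pick up the loose yellow tile by its orange lifter handle, tilt it to match the slope of the stand's board, and press it gently into the empty bay, square and flush on the bed all over; finish while still holding the lifter and keeping a light, steady push on the tile (about 10 N) so that its adhesive back can grip. Do not force the board to another slope, and leave the steam weight, the red gasket ring and the wooden spoon where they lie.

Things in the scene. Friction and masses are not known exactly. Their poses are not given: they have to be found in the camera images.
- tile_grip (a point): Centre of the orange handle of the tile lifter on the loose yellow tile, 38 mm above the tile's underside, over its middle. z points out of the tile's glazed face (up at the start, lying flat on the counter). The handle is a block 60 mm long (along x), 22 mm thick (along y: grip it across this), from 13 to 66 mm above the underside, on a black foot 44 mm across that rises 5 mm from the tile.
- bay (a point): Centre of the empty bay in the stand's board, on its pale rigid bed. x points up the slope, y along the hinge, z square out of the face. The bay is 94 x 94 mm, sides along x and y, 8 mm deep between fixed yellow tiles, so the tile (also a half or quarter turn round) fits with 7 mm to spare each side, level with its neighbours; with it bedded, tile_grip is 38 mm out along z.
- board: The tilting board of the recipe stand, wood faced with yellow tiles, 210 x 206 mm, sloping 0.25 to 0.55 rad from level and rising away from the robot. Origin at the middle of its hinge (its lower, near edge), axes as the bay's; the bay's centre lies 105 mm up the slope and 5 mm out. The stiff friction hinge stays put: a push of 30 N does not turn it.
- tile: The loose tile, 80 x 80 x 8 mm, edges along x and y, rigidly one piece with its lifter, 0.14 to 0.26 kg in all; origin at the centre of the tile's underside, axes as tile_grip's.
- steam_weight: Small turned steel steam weight, 32 mm across, 46 mm high; origin under its centre. Bystander.
- gasket: Red gasket ring lying flat, 210 mm across outside, 186 mm inside, 8 mm high; origin at its centre, underneath. Bystander.
- spoon: Wooden spoon, 280 mm long, lying along its x. Bystander.
There are look-alikes about, which are no part of the job. What is meant by the tile is not green, and is the smaller of those in its own colour.

How it is judged:
On the way, in this order (a step that is already met when the one before it is completed fails the run):
1. the tile is lifted off the counter by its handle (height (world z) of tile_grip above 0.07 m and contact force between the fingers and tile above 1 N), for 0.1 s.
2. the tile lies flush in the bay and is pressed on (angle between the z axis of tile_grip and the z axis of bay, either way round below 0.04 rad and z of tile_grip in the frame of bay between 0.034 and 0.0405 m and x of tile_grip in the frame of bay between -0.012 and 0.012 m and y of tile_grip in the frame of bay between -0.012 and 0.012 m and (angle between the x axis of tile_grip and the x axis of bay, either way round below 0.17 rad or angle between the x axis of tile_grip and the y axis of bay, either way round below 0.17 rad) and contact force between tile and board between 4 and 30 N and contact force between the fingers and tile above 1 N), for 0.3 s.
At the end, for the whole second after the job is handed in: The tile lies in the bay, its face within 0.04 rad of the bed's slope, tile_grip 34 to 40.5 mm out from the bed and within 12 mm of the bay's centre each way, edges within 0.17 rad of the bay's, at rest, pressed on the board with 4 to 30 N, and the fingers still grip the lifter (all of step 2 and linear speed of tile below 0.01 m/s); the arm keeps its last pose, push and grip.
It fails at once if the steam weight, the gasket ring or the spoon is pushed more than 30 mm from its place (distance of any of steam_weight, gasket, spoon from where it was at the start of the episode above 0.03 m).
It fails at once if the stand's board is forced to another slope (bay centre moved more than 6 mm) (distance of bay from where it was at the start of the episode above 0.006 m).
It fails at once if the tile is slammed against the stand (over 60 N) (contact force between tile and board above 60 N).
It also fails if it takes over 40 s, if anything falls off the work surface, if the arm or the gripper's body presses on something with over 40 N, if the wrist force passes 120 N, or if a joint passes its speed limit or range.

## Working session

There is one attempt and no reset: what is moved stays moved. The work goes in short steps, Python scripts to look and compute and a tool call to move; the robot and the scene stay as the last step left them, time stands still between calls to the robot, and variables do not carry over. Pictures are saved under pics/ and viewed, at most 10 in all, crops included, and the job is handed in when it is done.

Besides the shell and the picture viewer there is one more tool, called after "Request:" as name([rows], argument=value, ...), one row to a line, values as JSON. apply_moves: Moves the arm, as the interface text tells. Its arguments: {"type":"object","properties":{"deltas":{"type":"array"},"grip_force":{"type":"number"}},"required":["deltas"]}

```bash
mkdir -p pics; python3 - <<'E'
from station import ctrl
import cv2,numpy as np,pickle
d={}
for n in("scene","top","wrist"):
    o=ctrl.get_obs();c=ctrl.camera(n);c['obs']=o;d[n]=c
    cv2.imwrite(f'pics/{n}0.png',c['img'][:,:,::-1])
    print(n,{k:np.round(v,3).tolist() for k,v in c.items() if k not in('img','obs')})
pickle.dump(d,open('d0.pkl','wb'))
print(o)
E
```

```text
scene {'K': [[384.949, 0.0, 279.468], [0.0, 384.949, 209.886], [0.0, 0.0, 1.0]], 'pose': [[-0.733, -0.582, 0.352, 0.79], [0.68, -0.624, 0.385, 0.378], [-0.005, 0.522, 0.853, 0.891], [0.0, 0.0, 0.0, 1.0]]}
top {'K': [[464.955, 0.0, 276.8], [0.0, 464.955, 207.091], [0.0, 0.0, 1.0]], 'pose': [[-0.011, 0.994, -0.112, 0.295], [-1.0, -0.011, -0.001, 0.005], [-0.002, 0.112, 0.994, 1.326], [0.0, 0.0, 0.0, 1.0]]}
wrist {'K': [[325.192, 0.0, 278.415], [0.0, 325.192, 214.703], [0.0, 0.0, 1.0]], 'hand_eye': [[-0.001, 0.973, 0.229, 0.067], [1.0, 0.001, -0.001, -0.0], [-0.001, 0.229, -0.973, -0.154], [0.0, 0.0, 0.0, 1.0]]}
{'time_s': 0.1, 'qpos': array([-1.26858427e+00,  3.00426357e-01,  1.52153270e+00, -1.07050505e-05,
        1.32068866e+00, -6.65721746e-02]), 'joint_vel': array([-0.00063831, -0.00096042, -0.00164168, -0.00123583, -0.00159803,
        0.00075314]), 'tau': array([ 5.19941077e-04, -5.32648730e+01, -3.53286338e+01,  7.09338533e-02,
        2.34735967e-02, -7.32898320e-05]), 'ee_pos': array([ 0.19821057, -0.51281423,  0.22993132]), 'eef_rot': array([-3.14053923e+00, -5.98399978e-05,  3.68786858e-01]), 'force': array([ 0.22377288,  0.65040418, -0.24334101]), 'moment': array([0.01200532, 0.00329468, 0.02179019]), 'grip_force': 0.0, 'grip_width': 0.09384502986610653}
```

View pics/scene0.png

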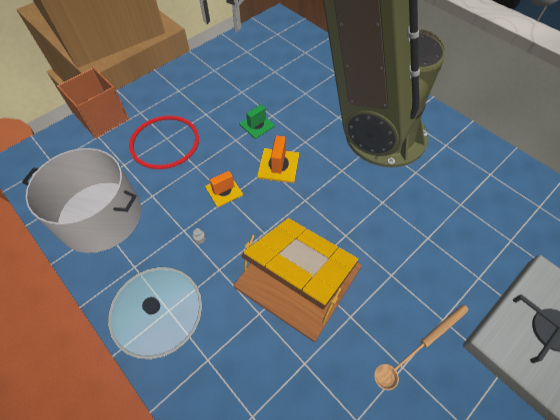

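View pics/top0.png

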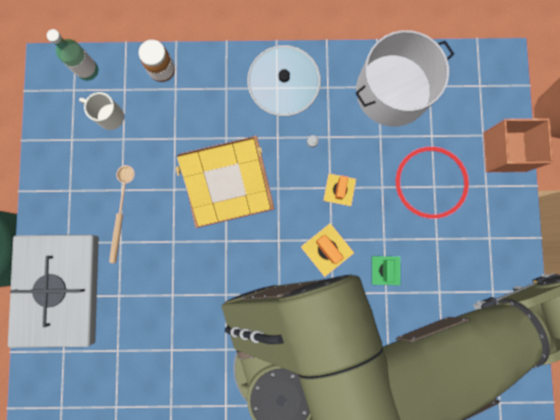

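The scene view shows three candidates: the small yellow tile with orange handle (scene 223,187; top 340,190), a larger yellow one (scene 279,160; top 327,250) and a green one (scene 257,120; top 386,270). I choose the smaller yellow one. The bay is at top (225,183) and scene (300,257). Next I'll check both in a close crop.

```bash
python3 - <<'E'
import cv2,numpy as np,pickle
d=pickle.load(open('d0.pkl','rb'))
def crop(n,x0,y0,w,h,W,H):
    return cv2.resize(d[n]['img'][y0:y0+h,x0:x0+w,::-1],(W,H),interpolation=cv2.INTER_CUBIC)
a=crop('top',315,165,50,50,300,300); b=crop('top',170,130,110,105,440,300*105*4//420 if 0 else 300)
b=crop('top',170,130,110,75*1+30,440,420)
# layout: row: top tile (6x,315,165) | top stand (4x,170,130)
c1=np.zeros((420,740,3),np.uint8); c1[:300,:300]=a; c1[:, 300:]=b
cv2.imwrite('pics/croptop.png',c1)
a=crop('scene',200,165,50,45,300,270); b=crop('scene',230,210,140,135,560,540)
c2=np.zeros((540,800,3),np.uint8); c2[:, :560]=b; c2[:216,560:]=cv2.resize(a,(240,216))  # 4.8x
cv2.imwrite('pics/cropscene.png',c2)
E
```

```text
(no output)
```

View pics/croptop.png

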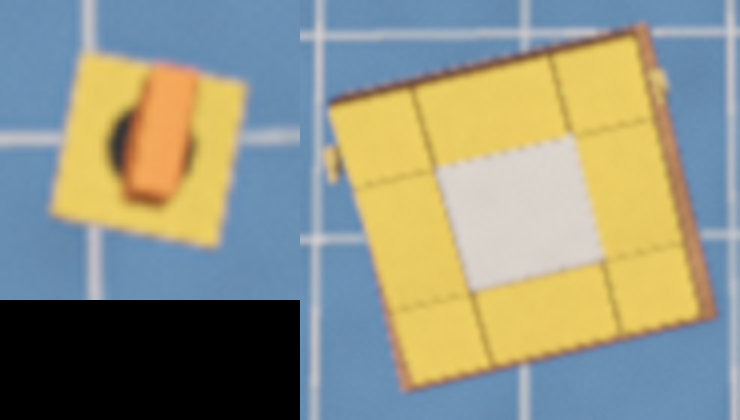

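View pics/cropscene.png

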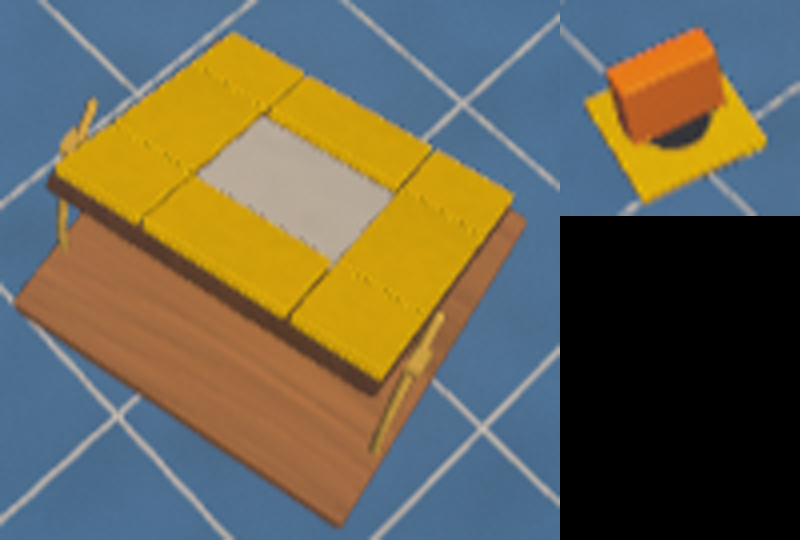

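```bash
cat >h.py <<'E'
import cv2,numpy as np,pickle
from scipy.spatial.transform import Rotation as R
F=np.diag([1,-1,-1.])
def P(c):
    T=c['pose']; return c['K']@F@np.hstack([T[:3,:3].T,-T[:3,:3].T@T[:3,3:]])
def tri(ca,a,cb,b):
    X=cv2.triangulatePoints(P(ca),P(cb),np.array(a,float).T,np.array(b,float).T); return (X[:3]/X[3]).T
def un(p,s,ox,oy): return (np.array(p,float)+.5)/s-.5+[ox,oy]
E
python3 - <<'E'
from h import *
d=pickle.load(open('d0.pkl','rb')); t,s=d['top'],d['scene']; np.set_printoptions(precision=4,suppress=True)
bt=un([(30,103),(338,30),(400,318),(107,388),(138,167),(272,135),(303,258),(172,290)],4,170,130)
bs=un([(378,380),(55,175),(235,33),(512,197),(330,265),(197,173),(265,113),(392,190)],4,230,210)
X=tri(t,bt,s,bs); print(X)
for i in(0,4):
    q=X[i:i+4]; print([np.linalg.norm(q[j]-q[(j+1)%4]) for j in range(4)])
    U,S,V=np.linalg.svd(q-q.mean(0)); n=V[2]*np.sign(V[2,2]); print('c',q.mean(0),'n',n,'tilt',np.arccos(n[2]),'az',np.arctan2(-n[1],-n[0]),'S',S)
tt=un([(82,50),(247,82),(50,213),(198,68),(153,65),(128,185),(175,190)],6,315,165)
ts=un([(85,203),(25,100),(208,140),(48,68),(62,97),(156,60),(143,28)],4.8,200,165)
Y=tri(t,tt,s,ts);print(Y); print('tile c',(Y[1]+Y[2])/2,'yaw(-y edge)',np.arctan2(*(Y[1]-Y[0])[[0,1]]*[1,-1]),'size',np.linalg.norm(Y[1]-Y[0]),np.linalg.norm(Y[2]-Y[0]),'handle',Y[3:].mean(0))
h=(Y[3]+Y[4]-Y[5]-Y[6])/2; print('handle yaw',np.arctan2(h[1],h[0]),np.linalg.norm(h))
E
```

```text
[[0.5669 0.2626 0.1444]
 [0.6129 0.0645 0.1399]
 [0.4363 0.0258 0.0347]
 [0.3912 0.227  0.0367]
 [0.5304 0.1971 0.1126]
 [0.5489 0.109  0.1181]
 [0.4748 0.0913 0.0665]
 [0.4545 0.1797 0.0666]]
[np.float64(0.20333703302939832), np.float64(0.20909126491340194), np.float64(0.20621156844357755), np.float64(0.20914988637100063)]
c [0.5018 0.145  0.0889] n [-0.4933 -0.1265  0.8606] tilt 0.5343653427962491 az 0.25105279465756053 S [0.2092 0.2047 0.0015]
[np.float64(0.09018752211635374), np.float64(0.09202311469716565), np.float64(0.09061274589754782), np.float64(0.09046309060144216)]
c [0.5021 0.1443 0.091 ] n [-0.5289 -0.0901  0.8439] tilt 0.5662828776428893 az 0.16870111618373826 S [0.0913 0.0903 0.0028]
[[ 0.5421 -0.143   0.0061]
 [ 0.525  -0.221   0.0093]
 [ 0.4637 -0.1263  0.008 ]
 [ 0.5211 -0.1884  0.0699]
 [ 0.5246 -0.1696  0.0649]
 [ 0.4696 -0.1571  0.0603]
 [ 0.465  -0.1765  0.0673]]
tile c [ 0.4943 -0.1737  0.0086] yaw(-y edge) -0.2159252724793186 size 0.07995325810018196 0.08012088275085703 handle [ 0.4951 -0.1729  0.0656]
handle yaw -0.21621938379254832 0.05690209250600019
```

The tile is 80 mm square with its centre at (0.494, -0.173), yaw -0.216 and handle top at 66 mm. The board face measures 206 x 209 mm, tilt is about 0.534 and yaw about 0.216. These match the sizes given. Moving above the tile.

Request:
apply_moves([
  [0, 2.96, 3.4, 0, 0, 0, -0.0585],
  [0, 2.96, 3.4, 0, 0, 0, -0.0585],
  [0, 2.96, 3.4, 0, 0, 0, -0.0585],
  [0, 2.96, 3.4, 0, 0, 0, -0.0585],
  [0, 2.96, 3.4, 0, 0, 0, -0.0585],
  [0, 2.96, 3.4, 0, 0, 0, -0.0585],
  [0, 2.96, 3.4, 0, 0, 0, -0.0585],
  [0, 2.96, 3.4, 0, 0, 0, -0.0585],
  [0, 2.96, 3.4, 0, 0, 0, -0.0585],
  [0, 2.96, 3.4, 0, 0, 0, -0.0585],
], grip_force=30)

```text
time_s: 1.15
ee_pos: [0.4952, -0.1713, 0.2304]
eef_rot: [3.142, 0.0, -0.219]
force: [0.3, -1.0, -0.3]
grip_width: 0.0938
grip_force: 0.0
```

Request:
apply_moves([
  [0, 0, 0, -3, 0, 0, 0],
  [0, 0, 0, -3, 0, 0, 0],
  [0, 0, 0, 0, 0, 0, 0],
  [0, 0, 0, 0, 0, 0, 0],
])

```text
time_s: 1.55
ee_pos: [0.4943, -0.1732, 0.171]
eef_rot: [-3.142, 0.0, -0.216]
force: [-0.3, 0.1, 0.5]
grip_width: 0.094
grip_force: 0.0
```

```bash
cat >>h.py <<'E'
def wproj(X,o,c):
    Rt=R.from_euler('xyz',o['eef_rot']).as_matrix(); H=c['hand_eye']
    p=(np.atleast_2d(X)-o['ee_pos'])@Rt; p=(p-H[:3,3])@H[:3,:3]; p=p@F
    r=np.hypot(p[:,0],p[:,1]); th=np.arctan2(r,p[:,2]); K=c['K']
    return np.c_[K[0,2]+K[0,0]*th*p[:,0]/r, K[1,2]+K[1,1]*th*p[:,1]/r]
def box(c,yaw,tilt=0,hx=.04,hy=.04,z=.008):
    M=R.from_euler('zy',[0,0]).as_matrix() if 0 else (R.from_euler('z',yaw)*R.from_euler('y',-tilt)).as_matrix()
    return np.array(c)+np.array([(hx,hy,z),(hx,-hy,z),(-hx,-hy,z),(-hx,hy,z)])@M.T
E
python3 - <<'E'
from h import *
from station import ctrl
o=ctrl.get_obs();c=ctrl.camera('wrist');c['obs']=o;pickle.dump(c,open('w1.pkl','wb'))
print(o['ee_pos'],o['eef_rot'])
im=c['img'][:,:,::-1].copy()
for q in(box((.4945,-.1733,0),-.216),box((.4945,-.1733,0),-.216,0,.03,.011,.066)):
    p=wproj(q,o,c);print(p.round(1).tolist())
    for x in p: cv2.circle(im,tuple(int(v*8) for v in x),16,(255,0,0),-1,shift=3)
p=p.mean(0).astype(int); x0,y0=max(0,min(360,p[0]-100)),max(0,min(270,p[1]-75)); print(x0,y0)
cv2.imwrite('pics/w1.png',cv2.resize(im[y0:y0+150,x0:x0+200],(800,600),interpolation=cv2.INTER_CUBIC))
E
```

```text
[ 0.49430194 -0.17318674  0.17104742] [-3.14152538e+00  3.90264297e-04 -2.16411392e-01]
[[238.0, 166.8], [319.6, 166.7], [317.6, 244.4], [240.2, 244.6]]
[[265.3, 184.8], [292.6, 184.8], [292.0, 255.1], [266.1, 255.2]]
179 144
```

View pics/w1.png

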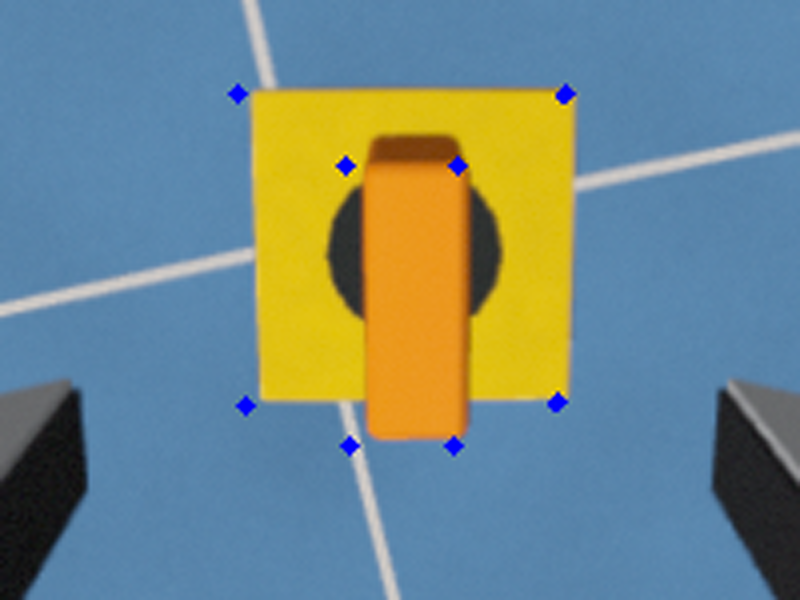

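The crop confirms the small yellow tile. It lies about 3 mm to the right of my estimate (towards world -y), and its edges are square with the image. I'll correct for that, descend and grip.

Request:
apply_moves([
  [0, -0.03, -0.28, -3, 0, 0, 0],
  [0, 0, 0, -3, 0, 0, 0],
  [0, 0, 0, -3, 0, 0, 0],
  [0, 0, 0, -2, 0, 0, 0],
  [0, 0, 0, -1.5, 0, 0, 0],
  [0, 0, 0, 0, 0, 0, 0],
  [255, 0, 0, 0, 0, 0, 0],
  [255, 0, 0, 0, 0, 0, 0],
  [255, 0, 0, 0, 0, 0, 0],
  [255, 0, 0, 0, 0, 0, 0],
], grip_force=35)

```text
time_s: 2.6
ee_pos: [0.4943, -0.176, 0.0462]
eef_rot: [3.141, -0.001, -0.216]
force: [-0.4, 0.2, 0.2]
grip_width: 0.0654
grip_force: 0.0
```

Request:
apply_moves([
  [255, 0, 0, 0, 0, 0, 0],
  [255, 0, 0, 0, 0, 0, 0],
  [255, 0, 0, 0, 0, 0, 0],
  [255, 0, 0, 0, 0, 0, 0],
])

```text
time_s: 3.0
ee_pos: [0.494, -0.1758, 0.0454]
eef_rot: [-3.142, 0.0, -0.216]
force: [0.1, 0.8, 1.1]
grip_width: 0.0333
grip_force: 0.0
```

Request:
apply_moves([
  [255, 0, 0, 0, 0, 0, 0],
  [255, 0, 0, 0, 0, 0, 0],
  [255, 0, 0, 0, 0, 0, 0],
  [255, 0, 0, 0, 0, 0, 0],
  [255, 0, 0, 0, 0, 0, 0],
])

```text
time_s: 3.5
ee_pos: [0.494, -0.1758, 0.0454]
eef_rot: [3.142, -0.0, -0.216]
force: [-1.1, 0.2, 0.0]
grip_width: 0.022
grip_force: 35.0
```

Request:
apply_moves([
  [255, 0, 0, 1, 0, 0, 0],
  [255, 0, 0, 2, 0, 0, 0],
  [255, 0, 0, 3, 0, 0, 0],
  [255, 0, 0, 4, 0, 0, 0],
  [255, 0, 0, 4, 0, 0, 0],
  [255, 0, 0, 3, 0, 0, 0],
  [255, 0, 0, 0, 0, 0, 0],
  [255, 0, 0, 0, 0, 0, 0],
])

```text
time_s: 4.3
ee_pos: [0.4937, -0.1757, 0.2154]
eef_rot: [-3.142, -0.0, -0.216]
force: [-0.5, 0.3, -2.1]
grip_width: 0.0218
grip_force: 35.0
```

Request:
apply_moves([
  [255, -0.45, 2.48, -0.11, 0, 0, 0.108],
  [255, -0.45, 2.48, -0.11, 0, 0, 0.108],
  [255, -0.45, 2.48, -0.11, 0, 0, 0.108],
  [255, -0.45, 2.48, -0.11, 0, 0, 0.108],
  [255, -0.45, 2.48, -0.11, 0.0286, -0.1304, 0],
  [255, -0.45, 2.48, -0.11, 0.0286, -0.1304, 0],
  [255, -0.45, 2.48, -0.11, 0.0286, -0.1304, 0],
  [255, -0.45, 2.48, -0.11, 0.0286, -0.1304, 0],
  [255, 0, 0, 0, 0, 0, 0],
  [255, 0, 0, 0, 0, 0, 0],
])

```text
time_s: 5.3
ee_pos: [0.4573, 0.0227, 0.2057]
eef_rot: [-3.141, -0.531, 0.216]
force: [1.1, -0.9, -2.0]
grip_width: 0.0217
grip_force: 35.0
```

```bash
python3 - <<'E'
from h import *
from station import ctrl
o=ctrl.get_obs();c=ctrl.camera('wrist');c['obs']=o;pickle.dump(c,open('w2.pkl','wb'))
M=R.from_euler('xyz',o['eef_rot']).as_matrix()
print(o['ee_pos'],M.round(3).tolist(),'tilt',np.arccos(-M[2,2]),'q',o['qpos'].round(2))
im=c['img'][:,:,::-1].copy()
b=(.5058,.1459,.0820)
for q in(box(b,.216,.534,.047,.047,.008),box(b,.216,.534,.105,.103,.008)):
    p=wproj(q,o,c);print(p.round(1).tolist())
    for x in p: cv2.circle(im,tuple(int(v*8) for v in x),16,(255,0,0),-1,shift=3)
cv2.imwrite('pics/w2.png',cv2.resize(im,(800,600),interpolation=cv2.INTER_CUBIC))
E
```

```text
[0.45725824 0.02273268 0.20569239] [[0.842, 0.215, 0.494], [0.185, -0.977, 0.109], [0.506, -0.0, -0.862]] tilt 0.5309903761993492 q [-0.12 -0.13  2.13  0.28  0.65  1.05]
[[116.7, 165.0], [208.8, 161.3], [213.4, 259.4], [126.1, 256.7]]
[[69.6, 112.1], [270.6, 95.7], [271.7, 312.3], [92.6, 301.8]]
```

View pics/w2.png

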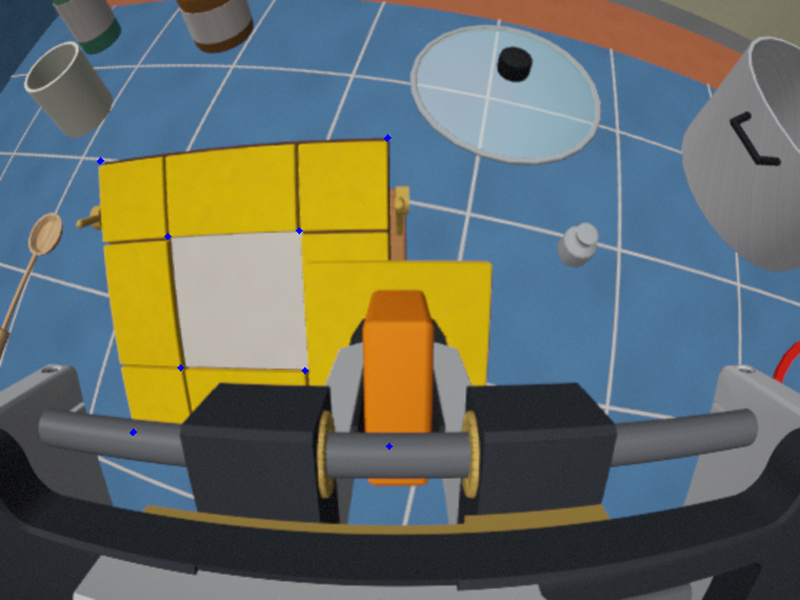

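Predicted bay rim corners fall on the real ones, e.g. (166,237) and (305,371) in the picture. The held tile's far corners are at (304,262) and (491,262). I'll check those against where the grip says they should be.

```bash
python3 - <<'E'
from h import *
c=pickle.load(open('w2.pkl','rb'));o=c['obs']
M=R.from_euler('xyz',o['eef_rot']).as_matrix()
X=o['ee_pos']+np.array([(.04,-.04,.0374),(.04,.04,.0374),(.03,-.011,-.0206),(.03,.011,-.0206)])@M.T
p=wproj(X,o,c);print(((p+.5)/.7-.5).round(1))
from scipy.optimize import least_squares
# bay rim corners seen, native px (zoomed detail for enlarge)
im=c['img'][:,:,::-1]
a=cv2.resize(im[140:280,100:240],(600,600),interpolation=cv2.INTER_CUBIC)
t=cv2.resize(im[170:220,205:355],(600,200),interpolation=cv2.INTER_CUBIC)
cv2.imwrite('pics/w2c.png',np.hstack([a,np.vstack([t[:,:200],t[:,200:400],t[:,400:]])]))
E
```

```text
[[303.1 264.5]
 [493.  264.4]
 [361.6 324.1]
 [435.3 324.1]]
```

View pics/w2c.png

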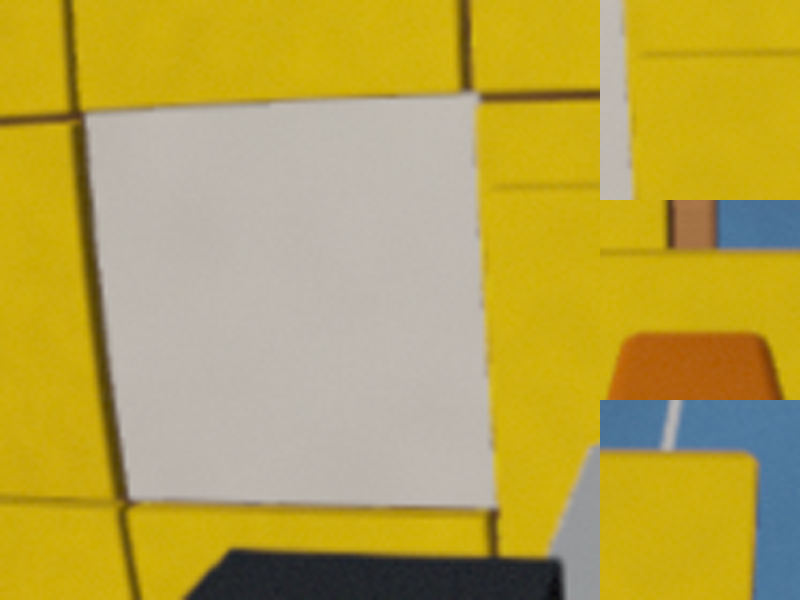

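```bash
python3 - <<'E'
from h import *
from scipy.optimize import least_squares
c=pickle.load(open('w2.pkl','rb'));o=c['obs'];d=pickle.load(open('d0.pkl','rb')); t,s=d['top'],d['scene']
bt=un([(30,103),(338,30),(400,318),(107,388)],4,170,130)
bs=un([(378,380),(55,175),(235,33),(512,197)],4,230,210)
bw=un([(78,113),(475,93),(495,507),(122,502)],600/140,100,140)
bo=un([(100,160),(388,139)],800/560,0,0)
def pr(c,X):
    h=P(c)@np.c_[X,np.ones(len(X))].T; return (h[:2]/h[2]).T
def f(p,w=(1,1,1),use=(1,1,1)):
    O=box(p[:3],p[3],p[4],.105,.103,.008);B=box(p[:3],p[3],p[4],.047,.047,.008)
    return np.r_[use[0]*(pr(t,O)-bt).ravel(),use[1]*(pr(s,O)-bs).ravel(),use[2]*(wproj(B,o,c)-bw).ravel(),use[2]*(wproj(O[:2],o,c)-bo).ravel()]
for use in((1,1,1),(1,1,0),(0,0,1),(1,0,1),(0,1,1)):
    r=least_squares(f,[.5058,.1459,.082,.216,.534],kwargs=dict(use=use)); print(use,r.x.round(4),'rms',np.sqrt(2*r.cost/sum(u*8 for u in use)).round(2))
E
```

```text
(1, 1, 1) [0.5064 0.1451 0.0804 0.2183 0.5454] rms 0.85
(1, 1, 0) [0.5056 0.1455 0.0806 0.2197 0.5402] rms 0.87
(0, 0, 1) [0.5068 0.1452 0.0799 0.2157 0.56  ] rms 0.62
(1, 0, 1) [0.5067 0.1454 0.08   0.2156 0.5506] rms 0.77
(0, 1, 1) [0.5065 0.1449 0.0804 0.2196 0.548 ] rms 0.84
```

Request:
apply_moves([
  [255, -0.25, 2.73, -0.67, 0.003, -0.014, 0],
  [255, -0.25, 2.73, -0.67, 0, 0, 0],
  [255, -0.25, 2.74, -0.67, 0, 0, 0],
  [255, -0.25, 2.74, -0.67, 0, 0, 0],
  [255, 1.01, 0.22, -1.71, 0, 0, 0],
  [255, 1.01, 0.22, -1.71, 0, 0, 0],
  [255, 0, 0, 0, 0, 0, 0],
  [255, 0, 0, 0, 0, 0, 0],
])

```text
time_s: 6.15
ee_pos: [0.4684, 0.1359, 0.1454]
eef_rot: [3.141, -0.546, 0.215]
force: [0.2, 0.0, -2.5]
grip_width: 0.0222
grip_force: 35.0
```

```bash
python3 - <<'E'
from h import *
from station import ctrl
o=ctrl.get_obs();c=ctrl.camera('wrist');c['obs']=o;pickle.dump(c,open('w3.pkl','wb'))
s=ctrl.camera('scene')
M=R.from_euler('xyz',o['eef_rot']).as_matrix()
print(o['ee_pos'],o['eef_rot'],'tilt',np.arccos(-M[2,2]),o['force'])
b=np.array((.5064,.145,.0804));B=(R.from_euler('z',.2175)*R.from_euler('y',-.545)).as_matrix()
print('tcp in bay',(o['ee_pos']-b)@B, 'rot', R.from_matrix(B.T@M@np.diag([1,-1,-1])).as_rotvec())
im=c['img'][:,:,::-1].copy()
a=cv2.resize(im[60:320,100:460],(800,578),interpolation=cv2.INTER_CUBIC)
cv2.imwrite('pics/w3.png',a)
E
```

```text
[0.46837506 0.13592308 0.14539861] [ 3.14130194 -0.54617473  0.21515838] tilt 0.546174803692493 [ 0.1804827   0.03124457 -2.53622289]
tcp in bay [ 0.00027143 -0.0006577   0.07584589] rot [-0.00150583 -0.00117444 -0.00200184]
```

View pics/w3.png

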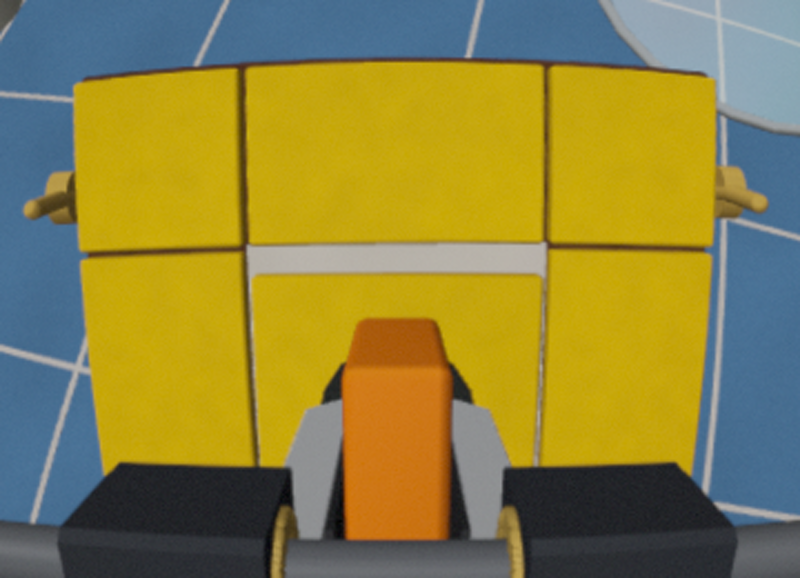

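The tile is centred across the bay (tile columns 252–543, bay 247–547) and square to it. It stands about 30 mm out along the normal. Descending along the normal.

Request:
apply_moves([
  [255, 0.51, 0.11, -0.855, 0, 0, 0],
  [255, 0.51, 0.11, -0.855, 0, 0, 0],
  [255, 0.2, 0.045, -0.34, 0, 0, 0],
  [255, 0, 0, 0, 0, 0, 0],
  [255, 0, 0, 0, 0, 0, 0],
])

```text
time_s: 6.75
ee_pos: [0.4804, 0.139, 0.1248]
eef_rot: [3.142, -0.548, 0.216]
force: [0.3, 0.4, -2.5]
grip_width: 0.022
grip_force: 35.0
```

Request:
apply_moves([
  [255, 0.05, 0.011, -0.085, 0, 0, 0],
  [255, 0.05, 0.011, -0.085, 0, 0, 0],
  [255, 0.05, 0.011, -0.085, 0, 0, 0],
  [255, 0, 0, 0, 0, 0, 0],
])

```text
time_s: 7.15
ee_pos: [0.4819, 0.1393, 0.1239]
eef_rot: [3.141, -0.55, 0.216]
force: [-23.4, -9.8, 26.5]
grip_width: 0.0218
grip_force: 35.0
```

Contact of about 38 N came roughly 5 mm earlier than expected. I'll check moment and pose before going on.

```bash
python3 - <<'E'
from h import *
from station import ctrl
np.set_printoptions(precision=4,suppress=True)
o=ctrl.get_obs()
M=R.from_euler('xyz',o['eef_rot']).as_matrix()
b=np.array((.5064,.145,.0804));B=(R.from_euler('z',.2175)*R.from_euler('y',-.545)).as_matrix()
print('tcp in bay',(o['ee_pos']-b)@B, 'rot', R.from_matrix(B.T@M@np.diag([1,-1,-1])).as_rotvec())
print('F',(o['force']-[0.2,0,-2.5])@B,'M',o['moment']@B,o['moment'])
d={n:ctrl.camera(n) for n in('wrist','scene','top')};d['obs']=o;pickle.dump(d,open('w4.pkl','wb'))
W=cv2.resize(d['wrist']['img'][100:300,140:420],(560,400),interpolation=cv2.INTER_CUBIC)
S=cv2.resize(d['scene']['img'][200:340,220:380],(240,210)); 
S=cv2.resize(d['scene']['img'][215:305,240:360],(800-560,180),interpolation=cv2.INTER_CUBIC)
c=np.zeros((600,800,3),np.uint8);c[:400,:560]=W
S=cv2.resize(d['scene']['img'][205:305,230:370],(280,200),interpolation=cv2.INTER_CUBIC);c[400:,:280]=S
T=cv2.resize(d['top']['img'][125:235,165:285],(240,220),interpolation=cv2.INTER_CUBIC);c[:220,560:]=T
cv2.imwrite('pics/w4.png',c[:,:,::-1])
E
```

```text
tcp in bay [ 0.001  -0.0003  0.0503] rot [-0.001  -0.0048 -0.0015]
F [-6.5046 -4.4289 37.8407] M [0.1844 1.6271 0.0103] [-0.2024  1.6217  0.1044]
```

View pics/w4.png

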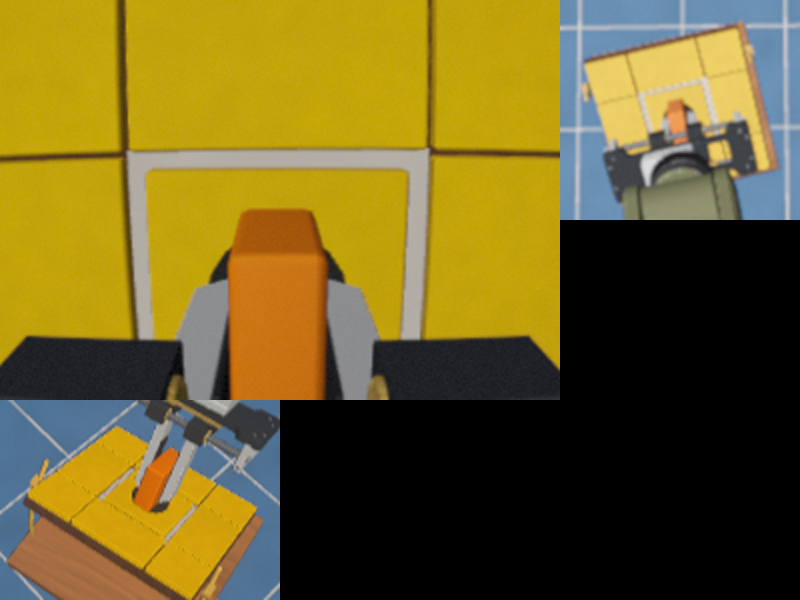

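In this picture the tile sits inside the bay, with pale gaps on the three visible sides: far about 5.6 mm, left and right about 6.5 mm. So it is probably on the bed, touching near edge first. I'll compare baseline moments and ease the push.

```bash
python3 - <<'E'
from h import *
np.set_printoptions(precision=4,suppress=True)
B=(R.from_euler('z',.2175)*R.from_euler('y',-.545)).as_matrix()
for f in('w1','w2','w3','w4'):
    o=pickle.load(open(f+'.pkl','rb'))['obs'];print(f,o['force'],o['moment'],o['moment']@B)
# measure held tile & rim in w4: far edge rows/cols, scale 2, off 140,100
d=pickle.load(open('w4.pkl','rb'));o=d['obs'];c=d['wrist']
rim=un([(127,152),(430,150)],2,140,100); til=un([(146,168),(410,168)],2,140,100)
M=R.from_euler('xyz',o['eef_rot']).as_matrix()
for nm,h in(('tile',.0374),):
    X=o['ee_pos']+np.array([(.04,-.04,h),(.04,.04,h)])@M.T;print('tile pred',wproj(X,o,c),'seen',til)
for z in(.0304,.0354,.0374,.0404,.0444):
    for x in (.045,.049): 
        X=o['ee_pos']+np.array([(x,-.047,z),(x,.047,z)])@M.T;print('rim',z,x,wproj(X,o,c).round(1).tolist())
print('rim seen',rim)
E
```

```text
w1 [-0.2982  0.1333  0.5046] [ 0.0662 -0.0264 -0.0191] [ 0.0405 -0.0401 -0.0469]
w2 [ 1.1088 -0.9071 -2.0315] [-0.1039  0.4313 -0.0493] [-0.0327  0.4435 -0.0379]
w3 [ 0.1805  0.0312 -2.5362] [-0.0657  0.4432 -0.0313] [ 0.0107  0.4469 -0.043 ]
w4 [-23.4307  -9.7581  26.4865] [-0.2024  1.6217  0.1044] [0.1844 1.6271 0.0103]
tile pred [[212.0444 185.0058]
 [344.9518 184.9315]] seen [[212.75 183.75]
 [344.75 183.75]]
rim 0.0304 0.045 [[197.7, 178.4], [359.3, 178.3]]
rim 0.0304 0.049 [[197.5, 171.5], [359.5, 171.5]]
rim 0.0354 0.045 [[199.7, 177.4], [357.3, 177.3]]
rim 0.0354 0.049 [[199.5, 170.7], [357.5, 170.6]]
rim 0.0374 0.045 [[200.5, 177.0], [356.5, 176.9]]
rim 0.0374 0.049 [[200.3, 170.4], [356.7, 170.3]]
rim 0.0404 0.045 [[201.6, 176.4], [355.3, 176.3]]
rim 0.0404 0.049 [[201.4, 169.9], [355.5, 169.8]]
rim 0.0444 0.045 [[203.1, 175.7], [353.9, 175.6]]
rim 0.0444 0.049 [[202.9, 169.3], [354.1, 169.2]]
rim seen [[203.25 175.75]
 [354.75 174.75]]
```

Request:
apply_moves([
  [255, -0.05, -0.011, 0.085, 0, 0, 0],
  [255, 0, 0, 0, 0, 0, 0],
  [255, 0, 0, 0, 0, 0, 0],
])

```text
time_s: 7.6
ee_pos: [0.4815, 0.1393, 0.1239]
eef_rot: [-3.142, -0.549, 0.216]
force: [-8.4, -3.3, 9.3]
grip_width: 0.022
grip_force: 35.0
```

Measured rim depth suggests the far edge of the tile stands about 4 mm proud, so the true slope may be gentler than my estimate. I'll pivot about the near edge in small steps and watch the force.

Request:
apply_moves([
  [255, 0.062, 0.0135, -0.008, -0.0022, 0.0098, 0],
  [255, 0, 0, 0, 0, 0, 0],
  [255, 0, 0, 0, 0, 0, 0],
])

```text
time_s: 7.9
ee_pos: [0.4819, 0.1393, 0.1238]
eef_rot: [3.141, -0.539, 0.216]
force: [-14.4, -6.7, 13.1]
grip_width: 0.0219
grip_force: 35.0
```

```bash
cat >st.py <<'E'
from h import *
from station import ctrl
np.set_printoptions(precision=4,suppress=True)
o=ctrl.get_obs()
M=R.from_euler('xyz',o['eef_rot']).as_matrix()
b=np.array((.5064,.145,.0804));B=(R.from_euler('z',.2175)*R.from_euler('y',-.545)).as_matrix()
print('tcp in bay',(o['ee_pos']-b)@B, 'rot', R.from_matrix(B.T@M@np.diag([1,-1,-1])).as_rotvec(),'tilt',np.arccos(-M[2,2]))
print('F',(o['force']-[0.2,0,-2.5])@B,'dM',o['moment']@B-[.0107,.4469,-.043])
E
python3 st.py
```

```text
tcp in bay [ 0.001  -0.0002  0.0502] rot [-0.001   0.0064 -0.0013] tilt 0.5386116444886117
F [-5.338  -3.3962 21.4556] dM [0.1707 0.5048 0.0753]
```

Request:
apply_moves([
  [255, -0.015, -0.003, 0.025, -0.0022, 0.0098, 0],
  [255, 0, 0, 0, 0, 0, 0],
  [255, 0, 0, 0, 0, 0, 0],
])

```text
time_s: 8.2
ee_pos: [0.482, 0.1394, 0.1243]
eef_rot: [3.141, -0.529, 0.216]
force: [-11.8, -4.7, 12.4]
grip_width: 0.022
grip_force: 35.0
```

```bash
python3 st.py
```

```text
tcp in bay [ 0.0014 -0.0002  0.0505] rot [-0.0009  0.0156 -0.0013] tilt 0.529420189837605
F [-3.1192 -2.0183 19.3495] dM [0.2122 0.0985 0.0429]
```

The centre of pressure moved to the middle after 0.02 rad, so the contact is flat. My earlier rim clicks may have caught the bed edge, so I'll check pixel profiles for the real rim width and compare it with the tile's.

```bash
python3 - <<'E'
from h import *
from station import ctrl
o=ctrl.get_obs();c=ctrl.camera('wrist');d=dict(c);d['obs']=o;pickle.dump(d,open('w5.pkl','wb'))
im=c['img']
for r in(180,188,195):
    print(r,[tuple(int(v) for v in im[r,x]) for x in range(196,217)])
    print(r,[tuple(int(v) for v in im[r,x]) for x in range(342,362)])
M=R.from_euler('xyz',o['eef_rot']).as_matrix()
b=lambda z,w,xs:wproj(o['ee_pos']+np.array([(x,s*w,z) for x in xs for s in(-1,1)])@M.T,o,c).round(1).tolist()
print('tile',b(.0374,.04,(.035,.03))); 
for z in(.0344,.0374,.0404,.0434): print('rim',z,b(z,.047,(.042,.035)),'bed',b(z+.008,.047,(.042,.035)))
E
python3 st.py
```

```text
180 [(193, 163, 15), (193, 164, 18), (193, 162, 18), (173, 142, 0), (146, 118, 14), (103, 82, 17), (92, 73, 36), (125, 114, 98), (164, 156, 146), (176, 171, 161), (175, 170, 162), (177, 172, 163), (176, 171, 163), (177, 172, 164), (177, 172, 163), (178, 172, 164), (177, 172, 164), (176, 172, 163), (176, 171, 163), (177, 172, 164), (178, 172, 164)]
180 [(180, 174, 167), (180, 174, 167), (180, 175, 167), (179, 173, 166), (180, 174, 166), (180, 175, 167), (179, 173, 166), (179, 173, 166), (179, 173, 166), (178, 173, 165), (180, 174, 166), (177, 171, 162), (153, 140, 128), (145, 120, 61), (155, 127, 21), (169, 140, 12), (194, 163, 3), (197, 166, 16), (195, 165, 11), (195, 164, 0)]
188 [(192, 162, 10), (193, 163, 16), (191, 162, 8), (179, 149, 16), (148, 120, 14), (109, 85, 6), (82, 66, 15), (100, 84, 61), (154, 145, 136), (175, 169, 160), (177, 172, 162), (176, 171, 163), (176, 170, 162), (176, 170, 162), (177, 172, 164), (177, 170, 158), (182, 165, 111), (195, 166, 40), (197, 167, 20), (197, 167, 21), (197, 167, 18)]
188 [(189, 159, 10), (180, 151, 22), (160, 137, 74), (160, 152, 142), 
[... 1033 characters left out ...]
6], [357.5, 182.5], [200.0, 194.1], [357.0, 194.0]] bed [[202.5, 180.8], [354.4, 180.8], [203.0, 192.0], [354.0, 191.9]]
rim 0.0374 [[200.7, 181.9], [356.3, 181.8], [201.2, 193.3], [355.8, 193.2]] bed [[203.6, 180.2], [353.3, 180.1], [204.1, 191.2], [352.9, 191.1]]
rim 0.0404 [[201.8, 181.3], [355.2, 181.2], [202.3, 192.5], [354.7, 192.4]] bed [[204.7, 179.6], [352.3, 179.5], [205.1, 190.5], [351.9, 190.4]]
rim 0.0434 [[202.9, 180.6], [354.0, 180.5], [203.4, 191.7], [353.6, 191.6]] bed [[205.7, 179.1], [351.2, 179.0], [206.1, 189.7], [350.8, 189.7]]
tcp in bay [ 0.0014 -0.0002  0.0505] rot [-0.001   0.0156 -0.0013] tilt 0.5294282753510404
F [-3.5958 -2.1024 18.6522] dM [0.2356 0.1306 0.0885]
```

The rim (columns 200–357) and bed edges (203–354) fit the tile face being level with its neighbours, so the tile is bedded. Easing the push to about 10 N.

Request:
apply_moves([
  [255, -0.018, -0.004, 0.03, 0, 0, 0],
  [255, 0, 0, 0, 0, 0, 0],
  [255, 0, 0, 0, 0, 0, 0],
  [255, 0, 0, 0, 0, 0, 0],
  [255, 0, 0, 0, 0, 0, 0],
])

```text
time_s: 8.75
ee_pos: [0.482, 0.1394, 0.1244]
eef_rot: [3.142, -0.529, 0.216]
force: [-5.0, -1.5, 7.1]
grip_width: 0.0218
grip_force: 35.0
```

```bash
python3 st.py
```

```text
tcp in bay [ 0.0014 -0.0002  0.0506] rot [-0.0009  0.0155 -0.0014] tilt 0.5294528879564233
F [ 0.3338 -0.3499 11.06  ] dM [ 0.2599 -0.372   0.0021]
```

Request:
apply_moves([
  [255, 0, 0, 0, 0.0059, -0.0069, 0.0026],
  [255, 0, 0, 0, 0, 0, 0],
  [255, 0, 0, 0, 0, 0, 0],
  [255, 0, 0, 0, 0, 0, 0],
  [255, 0, 0, 0, 0, 0, 0],
])

```text
time_s: 9.25
ee_pos: [0.4816, 0.1393, 0.1238]
eef_rot: [-3.137, -0.536, 0.216]
force: [0.1, 1.0, -0.1]
grip_width: 0.0216
grip_force: 35.0
```

```bash
python3 st.py
```

```text
tcp in bay [ 0.0008 -0.0002  0.0503] rot [ 0.004   0.009  -0.0012] tilt 0.536049655072948
F [1.2838 1.002  1.9773] dM [ 0.0003 -0.1484  0.0675]
```

Request:
apply_moves([
  [255, 0.018, 0.004, -0.03, 0, 0, 0],
  [255, 0, 0, 0, 0, 0, 0],
  [255, 0, 0, 0, 0, 0, 0],
  [255, 0, 0, 0, 0, 0, 0],
  [255, 0, 0, 0, 0, 0, 0],
])

```text
time_s: 9.75
ee_pos: [0.4817, 0.1394, 0.1237]
eef_rot: [-3.137, -0.536, 0.216]
force: [-7.1, -0.9, 6.0]
grip_width: 0.0214
grip_force: 35.0
```

```bash
python3 st.py
```

```text
tcp in bay [ 0.0008 -0.0002  0.0502] rot [ 0.0041  0.0089 -0.0013] tilt 0.5361201855889381
F [-1.8088  0.7042 11.0879] dM [-0.0037  0.0567  0.0689]
```

Request:
apply_moves([
  [255, 0, 0, 0, 0, 0, 0],
  [255, 0, 0, 0, 0, 0, 0],
  [255, 0, 0, 0, 0, 0, 0],
  [255, 0, 0, 0, 0, 0, 0],
  [255, 0, 0, 0, 0, 0, 0],
])

```text
time_s: 10.25
ee_pos: [0.4817, 0.1394, 0.1238]
eef_rot: [-3.137, -0.536, 0.216]
force: [-7.2, -1.0, 5.7]
grip_width: 0.0217
grip_force: 35.0
```

```bash
python3 - <<'E'
from h import *
from station import ctrl
im=ctrl.camera('wrist')['img'][100:300,140:420];s=ctrl.camera('scene')['img'][205:305,230:370]
c=np.vstack([cv2.resize(im,(560,400),interpolation=cv2.INTER_CUBIC),np.hstack([cv2.resize(s,(280,200)),np.zeros((200,280,3),np.uint8)])])
cv2.imwrite('pics/fin.png',c[:,:,::-1])
E
python3 st.py
```

```text
tcp in bay [ 0.0008 -0.0002  0.0502] rot [ 0.0041  0.0089 -0.0012] tilt 0.5360971139582477
F [-1.2188  1.8377 11.5522] dM [-0.0323  0.0322  0.0811]
```

View pics/fin.png

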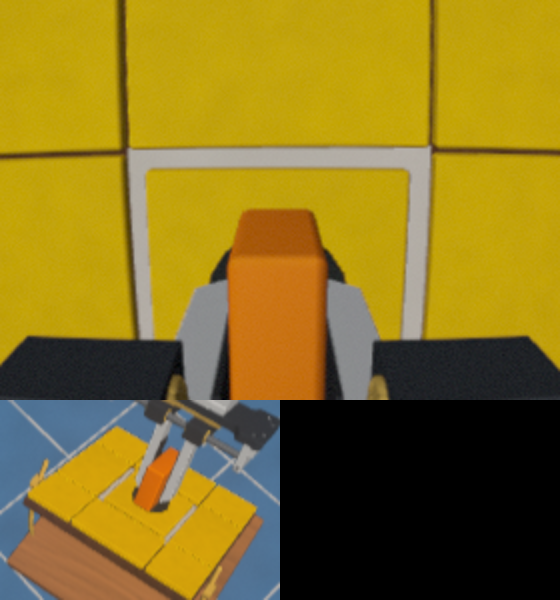

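The tile sits square in the bay with even gaps (tile columns 148–410, bay 127–431). The push is steady at about 11 N and centred. Handing in.

```bash
python3 -c "
from station import ctrl
print(ctrl.hand_in())"
```

```text
the job is handed in; nothing more can be done
None
```

I handed the job in with the yellow tile bedded square in the bay, still gripped by its lifter and pressed on at a steady 11 N or so. The push briefly reached about 38 N at first contact, under the 60 N limit. The hand-in call gave no verdict.

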